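# Prop up the bench grinder with the pry bar

### The job

The bench grinder's front edge has to be jacked up so that its feet can be changed. Push down the raised handle of the cranked pry bar that already lies over its fulcrum block with its toe under the grinder's base, until the little sprung prop swings in under the base plate, then let go so that the grinder stays resting on the prop. Use only the bar: do not touch the grinder or the prop yourself, and do not shove the grinder along the bench.

Things in the scene. Friction and masses are not known exactly. Their poses are not given: they have to be found in the camera images.
- grinder: Grey bench grinder, about 7 kg, loose: base plate 200 (x) by 220 (y) by 12 mm, its underside 34 mm up on four rubber feet; motor with a wheel at each end, 235 mm tall. Origin: on the bench under the plate's middle; z up; -x points out of its front edge, 100 mm off, under which the bar's toe lies. It tilts up about its rear feet (x = +109 mm).
- pry_bar: Cranked steel pry bar, 26 mm wide, 10 mm thick, 0.7 kg, loose. Origin: on its underside, on the ridge of the loose fulcrum block (24 mm high) about which it pivots. The toe runs level 75 mm to +x, under the grinder; from x = -20 mm the handle rises to -x at 20 degrees for 290 mm, with a black rubber sleeve near its end. Another bar, straight, lies flat on the bench: leave it.
- sleeve (a point): Middle of the top face of the pry bar's black sleeve (30 mm wide, 100 mm long), where to push: 238 mm to -x of the bar's origin and 92 mm above it, so 116 mm above the bench at the start. 8 to 18 N moves it. The prop swings in when the bar has turned about 15 degrees (sleeve down about 65 mm); at about 23 degrees the handle's end meets the bench. Let go, the handle stays down by its own weight.
- prop_stand: Small steel foot, 30 by 36 mm, fixed to the bench beside the bar's toe, under the grinder's front edge, carrying the prop: a steel dark strut 24 mm wide, 8 mm thick and 48 mm long, hinged on it 6 mm above the bench. Origin: on the bench under the hinge; +x points in under the grinder.
- prop (a joint): Angle of the sprung prop (rad): 0 as it leans outwards, held off by the edge of the grinder's base plate; it swings in by its spring when the plate is lifted clear of it (about 22 mm at the edge), and stands under the plate, against its stop, at 0.84.

How it is judged:
By the outcome, as a careful person would: the job done as asked, in the order asked, and still so for the second after the job is handed in, with the robot touching nothing.
It also fails if it takes over 40 s, if anything falls off the work surface, if the arm or the gripper's body presses on something with over 40 N, if the wrist force passes 120 N, or if a joint passes its speed limit or range.

### The arm

A 7-joint arm with a two-finger parallel gripper is mounted at the origin on the work surface. World frame = base frame: x ahead of the robot, y to its left, z up, the work surface at z = 0. Lengths are in m, angles in rad, forces in N, time in s.
With the tool pointing down it reaches from about 0.4 to 0.85 m from the base axis. Payload 10.4 kg.
Tool frame: the origin (TCP) lies midway between the tips of the shut fingers; the grasp point (between the pads) lies 19 mm behind it (manip.grasp_offset is the distance from the TCP to the grasp point, in m); z points along the fingers, y is the line along which they close (so a half turn about z gives the same grasp; the last joint's range is limited). The gripper opens to 85 mm and grips with 20 to 120 N. Pads are 22 mm wide; open, the fingers measure 114 mm over their backs; the gripper's body (76 mm by 85 mm) begins 54 mm behind the grasp point. The pads swing forward as they close: fully open they stand 13 mm farther back than shut.
Start: joints at [-1.16, 0.332, -0.065, 1.46, 0.022, 1.35, -0.088], TCP at [0.263, 0.567, 0.231] pointing down, gripper open.
Joint ranges: [-2.6, 2.6], [-0.5, 2.12], [-1.47, 1.34], [0.16, 2.42], [-1.27, 4.41], [0.06, 2.06], [-2.6, 2.6]. Speed limits (rad/s): [2.22, 2.22, 2.79, 2.79, 3.14, 3.14, 3.14].

### API

Orientations are given as a unit quaternion [x, y, z, w].
In Python, from workcell import manip, eyes gives the robot as it stands (manip), with the cameras (eyes).
- The arm moves only by the tool pendant, called after "Emit:" by a JSON object that holds its "fn" and its "kwargs". Schema: {"type":"object","properties":{"motion":{"type":"object","properties":{"steps":{"type":"array","items":{"type":"array","items":{"type":"number"},"minItems":7,"maxItems":7},"minItems":1,"maxItems":20}},"additionalProperties":false,"required":["steps"]},"grip_n":{"type":"number"},"only":{"type":"string"},"quiet":{"type":"boolean"},"lines":{"type":"string"}},"required":["motion"],"additionalProperties":false}. motion is an object whose key "steps" holds a list of rows, 1 to 20 of them, each of 7 numbers: a rotation vector rx, ry, rz in fractions of the full range, 1 being 4 rad, then dx, dy, dz in fractions of the full range, 1 being 1 m, then the opening from 0.0 (shut) to 1.0 (fully open); each row is the pose to reach, as a shift and turn from the pose commanded when the call began, along the tool's axes at that moment; what a row does not reach only later rows make up. A row lasts 1/8 s, in which the tool goes at most 0.0625 m and 0.188 rad, less where a joint would pass 70% of its speed; a pose out of reach is approached as far as the arm can. The fingers move at their own pace and stop on an object; grip_n is the grip in N (left out, the last holds). Time passes only in rows, so rows that do not move let the fingers close. The tool returns the time, the measured TCP pose, the force, the opening and the grip force at its end. only (a regular expression) keeps the lines of the reply that match it, lines (a string "A,B") keeps lines A to B, and quiet returns only ok. No shift or turn number may pass 1 either way. Input that does not fit is refused with a message, and nothing moves.
- manip.get_obs(): the state, without advancing time (a new reading comes with each control period).
- eyes.camera(name): name is "side" or "top" or "wrist"; returns the picture (420x560x3 uint8, blue, green, red); there is no depth.
- eyes.calibration(name): a dict with "fx", "fy", "cx", "cy" (pixels), "world_from_camera" (4x4, takes a point from camera to world coordinates); the wrist camera has in their place "tool_from_camera" (4x4, takes a point from camera to tool coordinates, whose origin is the TCP and whose axes are the flange's). Camera axes: x right, y up, looking along -z (the intrinsics and any distortion apply to the point x, -y, -z); pixel columns grow to the right and rows downward; lengths in m; the calibration is good to about 2 mm. The wrist camera is an equidistant fisheye: a pixel r from the principal point sees the ray r / f radians off the axis. A picture is of the moment at which its call begins: read the wrist's pose just before it. calibration takes no time and is no camera call.
- manip.hand_in(): hands the job in; it is judged then, once.
The state is a dict: "clock": time; "joint_pos": joint angles; "joint_velocities": joint speeds; "tau": joint torques, N m; "position": TCP position; "ee_rot": TCP orientation; "ft_force": force on the tool from outside, world axes, zero at the start; "torque": the same for the moment, N m; "grip_width": opening from 0.0 (shut) to 1.0 (fully open); "grasp_force": force on a finger pad.
Only numpy, scipy, OpenCV 4.12 (cv2) and the standard library are available. Lean on these libraries where they do the work, as an engineer would, in place of code of your own. Each camera call takes 0.05 s, during which the arm holds its last target. There are 200 camera calls.

## Working session

There is one attempt and no reset: what is moved stays moved. The work goes in short steps, Python scripts to look and compute and a tool call to move; the robot and the scene stay as the last step left them, time stands still between calls to the robot, and variables do not carry over. Pictures are saved under pics/ and viewed, at most 10 in all, crops included, and the job is handed in when it is done.

```bash
mkdir -p pics; ls
```

Run:
```python
from workcell import manip, eyes
import cv2,numpy as np
o=manip.get_obs();print(o['clock'],o['position'],o['ee_rot'],o['ft_force'],o['grip_width'])
for n in ("side","top"):
    cv2.imwrite(f"pics/{n}0.png",eyes.camera(n)); c=eyes.calibration(n);print(n,c)
```

```text
pics
workcell.py
0.0 [0.26253909 0.56677213 0.2305091 ] [ 2.15165016e-01  9.76577447e-01 -7.01029348e-04 -1.22797001e-04] [0.54891758 0.56957573 0.30786538] 0.9999400461840803
side {'fx': 490.07216660434267, 'fy': 490.07216660434267, 'cx': 273.5898008272743, 'cy': 209.15369836921187, 'world_from_camera': array([[ 0.91697588,  0.31580211, -0.24377094,  0.34734511],
       [-0.39871569,  0.70485465, -0.58669048, -0.42188927],
       [-0.01345501,  0.63517631,  0.77224997,  0.82755816],
       [ 0.        ,  0.        ,  0.        ,  1.        ]])}
top {'fx': 389.674959227735, 'fy': 389.674959227735, 'cx': 275.40010306379816, 'cy': 203.338824767494, 'world_from_camera': array([[-0.02077767,  0.9984094 , -0.05241138,  0.56436194],
       [-0.99975375, -0.02115711, -0.00669518,  0.12865348],
       [-0.0077934 ,  0.05225936,  0.99860314,  0.89594877],
       [ 0.        ,  0.        ,  0.        ,  1.        ]])}
```

View pics/side0.png

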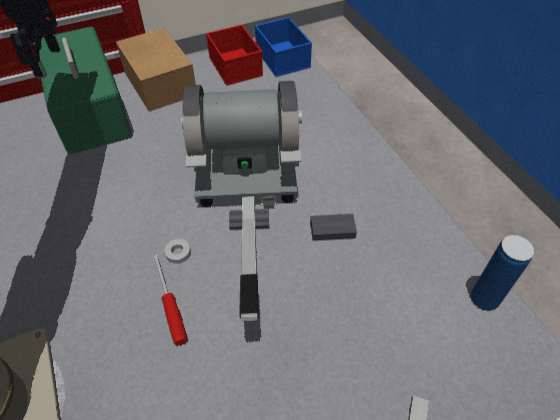

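View pics/top0.png

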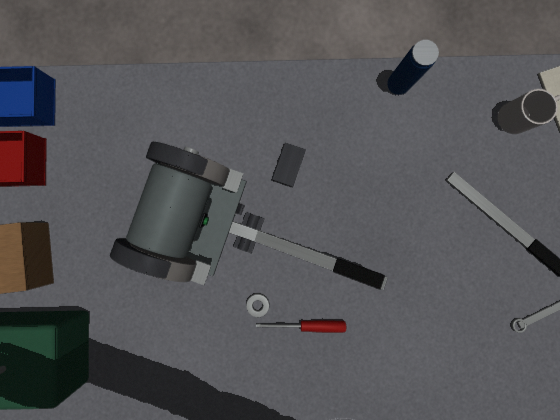

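The side view shows the sleeve at about (250,295), and the top view shows it from about (335,265) to (385,282). The prop stand is beside the toe on the grinder's right, at about (268,200) in the side view. Next I segment the sleeve in both views and triangulate it.

Create h.py:
```python
import cv2,numpy as np
from workcell import manip, eyes
def ray(n,p):
    c=eyes.calibration(n);T=c['world_from_camera']
    d=T[:3,:3]@np.array([(p[0]-c['cx'])/c['fx'],-(p[1]-c['cy'])/c['fy'],-1]);return T[:3,3],d/np.linalg.norm(d)
def plane(n,p,z):
    o,d=ray(n,p);return o+d*(z-o[2])/d[2]
def tri(a,b):
    (o,d),(q,e)=ray("side",a),ray("top",b)
    s=np.linalg.lstsq(np.c_[d,-e],q-o,rcond=None)[0];x,y=o+d*s[0],q+e*s[1];return (x+y)/2,np.linalg.norm(x-y)
```

Run:
```python
from h import *
for n,(x0,y0,x1,y1) in dict(side=(225,240,275,340),top=(310,240,400,300)).items():
    im=cv2.imread(f"pics/{n}0.png");g=im.max(2)
    m=np.zeros_like(g);m[y0:y1,x0:x1]=(g[y0:y1,x0:x1]<38)
    k,l,st,ce=cv2.connectedComponentsWithStats(m)
    for i in range(1,k):
        if st[i,4]>60: 
            c=max(cv2.findContours((l==i).astype('u1'),0,2)[0],key=len)
            print(n,st[i],ce[i],cv2.boxPoints(cv2.minAreaRect(c)).round(1).tolist())
a=cv2.imread("pics/side0.png")[170:340,180:320];b=cv2.imread("pics/top0.png")[180:300,220:400]
cv2.imwrite("pics/c.png",np.hstack([cv2.resize(a,None,fx=3,fy=3,interpolation=2),cv2.resize(cv2.resize(b,None,fx=2.1,fy=2.1),(378,510))])[:, :798])
```

```text
side [240 274  19  39 627] [248.87400319 293.57097289] [[240.0, 312.0], [240.0, 274.0], [258.0, 274.0], [258.0, 312.0]]
top [322 252  63  37 795] [357.36352201 272.07924528] [[317.0, 265.29998779296875], [322.70001220703125, 250.1999969482422], [385.0, 273.6000061035156], [379.3999938964844, 288.6000061035156]]
```

View pics/c.png

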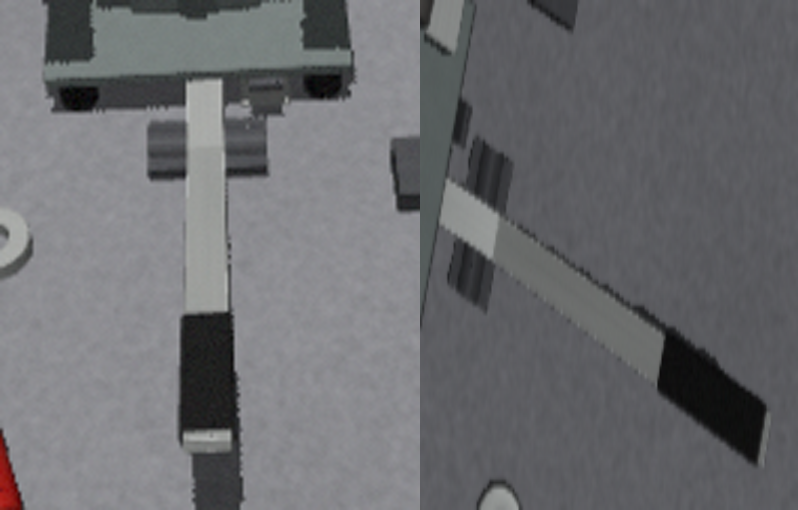

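The crop shows the sleeve's top-face centre at about (249,294) in side and (358.7,273.1) in top. The crank line is at (248.7,219) in side and (256.7,235.3) in top.

Run:
```python
from h import *
from scipy.spatial.transform import Rotation as R
S,e=tri((249,294),(358.7,273.1));C,f=tri((248.7,219),(256.7,235.3))
E1,_=tri((248.8,274.8),(334.8,264.2));E2,_=tri((249.2,313),(382.6,282.1))
print("sleeve",S,e,"crank",C,f,"near/far",E1,E2,np.linalg.norm(E2-E1))
u=(C-S);print("dist",np.hypot(u[0],u[1]),"yaw",np.arctan2(u[1],u[0]))
o=manip.get_obs();r=R.from_quat(o['ee_rot']);print("tool axes",r.as_matrix())
w=S+[0,0,.06]-o['position'];print("to above, tool",r.inv().apply(w),o['clock'],"reach",np.hypot(*S[:2]))
h=np.array([u[0],u[1],0]);print("bar dir in tool",r.inv().apply(h/np.linalg.norm(h)))
```

```text
sleeve [ 0.46313976 -0.02900093  0.11307823] 0.00037863852619068037 crank [0.5400352  0.1770363  0.03516891] 0.0002740170362962608 near/far [0.47973004 0.01565079 0.09613928] [ 0.44763403 -0.07091461  0.13221611] 0.09912245462257206
dist 0.21991873493493172 yaw 1.213594650889238
tool axes [[-9.07380004e-01  4.20310910e-01 -5.16107979e-04]
 [ 4.20311227e-01  9.07379274e-01 -1.15176635e-03]
 [-1.57942793e-05 -1.26201573e-03 -9.99999204e-01]]
to above, tool [-0.43244219 -0.45624458  0.05810921] 0.1 reach 0.4640468608227269
bar dir in tool [ 0.07651176  0.99706788 -0.00125952]
```

The measurements agree with the text: height 113 against 116 mm, sleeve length 99 mm, horizontal offset 220 against 218 mm. I'll lift clear of the grinder, cross over, then come down above the sleeve with the fingers shut.

Units first: turns go in shares of 4 rad. So -0.077 rad is -0.0193.

Emit:
{"fn": "pendant", "kwargs": {"motion": {"steps":[[0, 0, 0, 0, 0, -0.05, 0], [0, 0, 0, 0, 0, -0.1, 0], [0, 0, -0.01, -0.03, -0.04, -0.11, 0], [0, 0, -0.0193, -0.07, -0.08, -0.11, 0], [0, 0, -0.0193, -0.11, -0.12, -0.11, 0], [0, 0, -0.0193, -0.15, -0.16, -0.11, 0], [0, 0, -0.0193, -0.19, -0.2, -0.11, 0], [0, 0, -0.0193, -0.23, -0.24, -0.11, 0], [0, 0, -0.0193, -0.27, -0.28, -0.11, 0], [0, 0, -0.0193, -0.31, -0.32, -0.11, 0], [0, 0, -0.0193, -0.35, -0.36, -0.11, 0], [0, 0, -0.0193, -0.39, -0.41, -0.11, 0], [0, 0, -0.0193, -0.432, -0.456, -0.11, 0], [0, 0, -0.0193, -0.432, -0.456, -0.11, 0], [0, 0, -0.0193, -0.432, -0.456, -0.05, 0], [0, 0, -0.0193, -0.432, -0.456, 0, 0], [0, 0, -0.0193, -0.432, -0.456, 0.058, 0], [0, 0, -0.0193, -0.432, -0.456, 0.058, 0], [0, 0, -0.0193, -0.432, -0.456, 0.058, 0]]}}}

```text
clock: 2.48
position: [0.464, -0.0278, 0.1753]
ee_rot: [0.177, 0.984, 0.0, 0.001]
ft_force: [0.4, -0.1, 0.9]
grip_width: -0.003
grasp_force: 0.0
```

Run:
```python
from h import *
o=manip.get_obs();print(o['clock'],o['position'],o['ft_force'],o['joint_pos'])
from scipy.spatial.transform import Rotation as R
print(R.from_quat(o['ee_rot']).as_matrix())
a=eyes.camera("side")[160:360,140:420];b=eyes.camera("top")[150:350,190:470]
cv2.imwrite("pics/d.png",np.hstack([cv2.resize(a,(399,285)),cv2.resize(b,(399,285))]))
```

```text
2.475 [ 0.46399805 -0.02781213  0.17529746] [ 0.44538661 -0.08606655  0.89424346] [-0.58603442 -0.00423183  0.55350073  1.96887676  0.00215277  1.17451054
  1.18109809]
[[-9.37180763e-01  3.48839486e-01  1.79743524e-03]
 [ 3.48840535e-01  9.37182049e-01  2.97235044e-04]
 [-1.58083672e-03  9.05581236e-04 -9.99998340e-01]]
```

View pics/d.png

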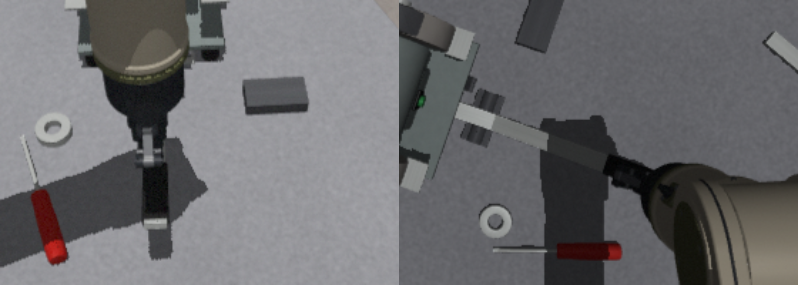

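The two fingers are above the sleeve and in line with the bar. I'll come down to contact, then push along the arc in small steps.

Emit:
{"fn": "pendant", "kwargs": {"motion": {"steps":[[0, 0, 0, 0, 0, 0.03, 0], [0, 0, 0, 0, 0, 0.05, 0], [0, 0, 0, 0, 0, 0.058, 0], [0, 0, 0, 0, -0.001, 0.062, 0], [0, 0, 0, 0, -0.002, 0.067, 0], [0, 0, 0, 0, -0.004, 0.073, 0], [0, 0, 0, 0, -0.006, 0.078, 0], [0, 0, 0, 0, -0.007, 0.083, 0], [0, 0, 0, 0, -0.007, 0.083, 0], [0, 0, 0, 0, -0.007, 0.083, 0]]}}}

```text
clock: 3.82
position: [0.4627, -0.0352, 0.0928]
ee_rot: [0.178, 0.984, 0.001, 0.002]
ft_force: [-0.8, -2.7, 9.9]
grip_width: 0.001
grasp_force: 4.8
```

Emit:
{"fn": "pendant", "kwargs": {"motion": {"steps":[[0, 0, 0, 0, -0.001, 0.006, 0], [0, 0, 0, 0, -0.002, 0.012, 0], [0, 0, 0, 0, -0.004, 0.018, 0], [0, 0, 0, 0, -0.005, 0.024, 0], [0, 0, 0, 0, -0.006, 0.03, 0], [0, 0, 0, 0, -0.007, 0.036, 0], [0, 0, 0, 0, -0.008, 0.042, 0], [0, 0, 0, 0, -0.008, 0.047, 0], [0, 0, 0, 0, -0.008, 0.047, 0], [0, 0, 0, 0, -0.008, 0.047, 0]]}}}

```text
clock: 5.08
position: [0.4598, -0.0432, 0.0455]
ee_rot: [0.178, 0.984, 0.0, 0.002]
ft_force: [-2.3, -4.5, 10.3]
grip_width: -0.002
grasp_force: 4.9
```

Run:
```python
from h import *
a=eyes.camera("side")[160:360,140:420];b=eyes.camera("top")[150:350,190:470]
cv2.imwrite("pics/e.png",np.hstack([cv2.resize(a,(399,285)),cv2.resize(b,(399,285))]))
```

```text
(no output)
```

View pics/e.png

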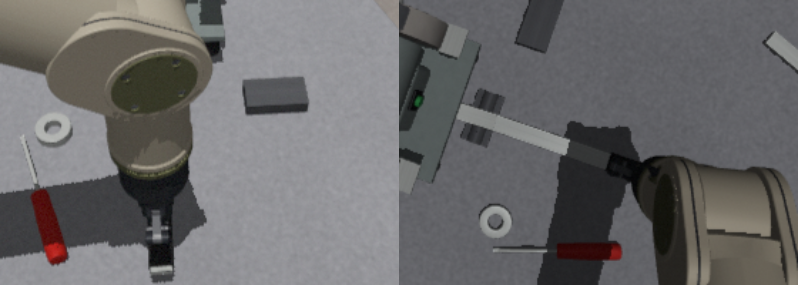

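The bar is almost level, and the prop that stood out at (472,84) in the top crop has gone, so it has swung in. I'll push a little further for margin, then ease off slowly and lift clear.

Emit:
{"fn": "pendant", "kwargs": {"motion": {"steps":[[0, 0, 0, 0, -0.001, 0.004, 0], [0, 0, 0, 0, -0.001, 0.008, 0], [0, 0, 0, 0, -0.001, 0.008, 0], [0, 0, 0, 0, -0.001, 0.008, 0], [0, 0, 0, 0, -0.001, 0.008, 0], [0, 0, 0, 0, -0.001, 0.004, 0], [0, 0, 0, 0, -0.001, 0, 0], [0, 0, 0, 0, 0, -0.004, 0], [0, 0, 0, 0, 0.001, -0.008, 0], [0, 0, 0, 0, 0.001, -0.012, 0], [0, 0, 0, 0, 0.002, -0.016, 0], [0, 0, 0, 0, 0.002, -0.02, 0], [0, 0, 0, 0, 0.002, -0.05, 0], [0, 0, 0, 0, 0.002, -0.1, 0], [0, 0, 0, 0, 0.002, -0.15, 0], [0, 0, 0, 0.06, -0.02, -0.2, 0], [0, 0, 0, 0.11, -0.06, -0.22, 0], [0, 0, 0, 0.16, -0.1, -0.22, 0], [0, 0, 0, 0.2, -0.12, -0.22, 0]]}}}

```text
clock: 7.55
position: [0.2863, -0.0774, 0.2648]
ee_rot: [0.176, 0.984, 0.004, 0.003]
ft_force: [0.5, -0.5, 0.0]
grip_width: 0.004
grasp_force: 0.0
```

Run:
```python
from h import *
o=manip.get_obs();print(o['clock'],o['position'],o['ft_force'])
a=eyes.camera("side")[160:360,140:420];b=eyes.camera("top")[150:350,190:470]
cv2.imwrite("pics/f.png",np.hstack([cv2.resize(a,(399,285)),cv2.resize(b,(399,285))]))
```

```text
7.55 [ 0.28628053 -0.07743581  0.26477571] [ 0.46433362 -0.45692172  0.00279221]
```

View pics/f.png

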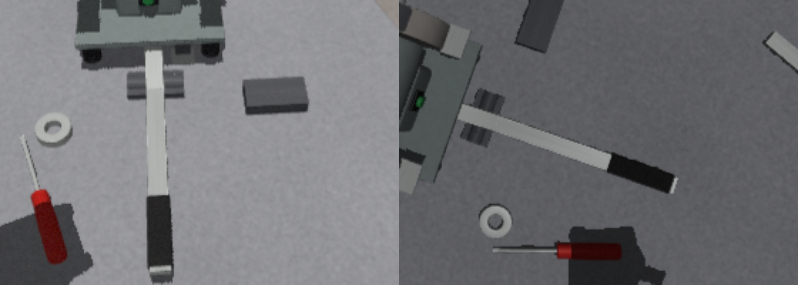

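The handle stays down with the arm clear, and the plate looks raised with the prop at about (182,48). One close-up to confirm before handing in.

Run:
```python
from h import *
a=cv2.imread("pics/side0.png")[150:250,180:320];b=eyes.camera("side")[150:250,180:320]
cv2.imwrite("pics/g.png",np.hstack([cv2.resize(x,(399,285),interpolation=2) for x in (a,b)]))
```

```text
(no output)
```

View pics/g.png

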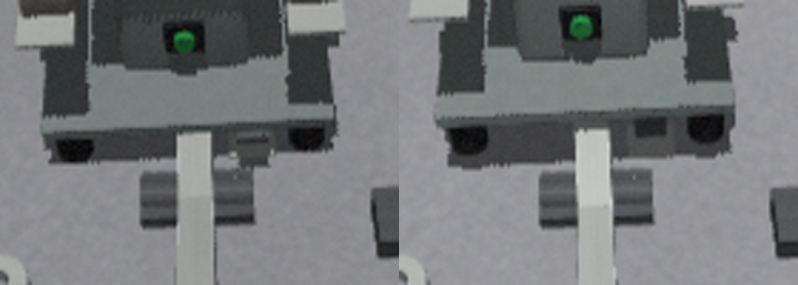

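The right half (after) shows the front edge raised, its feet off the bench, and the prop standing under the plate at about (650,127). The fulcrum block hasn't moved.

```bash
python3 -c "
from workcell import manip, eyes
print(manip.hand_in())"
```

```text
the job is handed in; nothing more can be done
None
```

The grinder's front edge is jacked up and, in the last camera view, resting on the prop with the bar left lying down and the arm clear; I handed the job in at about 7.6 s, and no verdict came back.

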